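# Bring the red plugs round on the counter carousel and lock it

### The arm

A 6-joint arm with a two-finger parallel gripper is mounted at the origin on the work surface. World frame = base frame: x ahead of the robot, y to its left, z up, the work surface at z = 0. Lengths are in m, angles in rad, forces in N, time in s.
With the tool pointing down it reaches from about 0.4 to 0.825 m from the base axis. Payload 7 kg.
Tool frame: the origin (TCP) lies between the finger pads; the fingertips stand 8 mm ahead of it and the grasp point (between the pads) lies 11 mm behind it (arm.finger_overhang is the distance from the TCP to the fingertips, in m); z points along the fingers, y is the line along which they close (so a half turn about z gives the same grasp; the last joint's range is limited). The gripper opens to 88 mm and grips with 3 to 60 N. Pads are 19 mm wide; open, the fingers measure 130 mm over their backs; the gripper's body (78 mm by 193 mm) begins 47 mm behind the grasp point.
Start: joints at [1.439, 0.359, 0.012, 0, -1.224, -0.288], TCP at [0.275, 0.616, 0.235] pointing down, gripper open.
Joint ranges: [-3.07, 3.07], [-1.43, 2.12], [-1.02, 1.25], [-3.03, 1.67], [-3.05, -0], [-3.03, 3.03]. Speed limits (rad/s): [2.39, 2.39, 3.01, 3.14, 3.14, 3.14].

### API

Orientations are given as [roll, pitch, yaw] about the fixed x, y, z axes, in that order (R = Rz(yaw) Ry(pitch) Rx(roll)).
In Python, from station import arm gives the robot as it stands.
- The arm moves only by the tool move_arm, never from a script. Its argument "rows" is text: rows parted by semicolons, each of 7 numbers parted by spaces: the turn, a rotation vector about the tool's x, y, z in degrees, then the shift along the tool's x, y, z in m, then the finger opening in m, from 0 to 0.0876. A call has 1 to 8 rows; each row shifts and turns the commanded pose from where the row before left it, along the tool's axes as they then stand; what a row does not reach is not made up. A row lasts 1/8 s, in which the tool goes at most 62.5 mm and 10.7 degrees, less where a joint would pass 70% of its speed; a pose out of reach is approached as far as the arm can. A call is refused whole if a number of a shift passes 0.0625 or a number of a turn 10.7, either way. A call with a gripper value outside its range is refused whole. The fingers move at their own pace and stop on an object; "squeeze" is the grip in N (left out, the last holds). Time passes only in rows, so rows that do not move let the fingers close. It gives the time, the measured TCP pose, the force, the opening and the grip force at its end, in the units of the state.
- arm.get_state(): the state, without advancing time (a new reading comes with each control period).
- arm.grab_frame(name): name is "side" or "top"; returns (picture, depth): 384x512x3 uint8, blue, green, red; 384x512 float32, m along the optical axis (not along the pixel's ray), 0 where there is no reading.
- arm.camera_model(name): a dict with "mtx" (3x3 intrinsics, pixels), "camera_from_world" (4x4, takes a point from world to camera coordinates). Camera axes: x right, y down, z forward; pixel columns grow to the right and rows downward; lengths in m; the calibration is good to about 2 mm. A picture is of the moment at which its call begins. camera_model takes no time and is no camera call.
- arm.job_done(): hands the job in; it is judged then, once.
The state is a dict: "t": time; "q": joint angles; "qd": joint speeds; "joint_efforts": joint torques, N m; "eef_pos": TCP position; "ee_rot": TCP orientation; "force": force on the tool from outside, world axes, zero at the start; "moment": the same for the moment, N m; "width": finger opening in m; "gripper_force": force on a finger pad.
Only numpy, scipy, OpenCV 4.12 (cv2) and the standard library are available. Lean on these libraries where they do the work, as an engineer would, in place of code of your own. Each camera call takes 0.05 s, during which the arm holds its last target. There are 200 camera calls.

### The job

Push on the spokes of the lime-green fastener carousel to turn it until the bin of red wall plugs is centred in front of the white stripe on the grey lock post. Only then push the blue lock arm round, fully home, so that it points at the hub over the red plugs' bin. Push gently with the fingers, do not spin the carousel, grip and lift nothing, and leave the goods standing around it where they are.

Things in the scene. Friction and masses are not known exactly. Their poses are not given: they have to be found in the camera images.
- stand: The carousel's fixed dark steel foot, carrying the turning tub, the grey lock post and the blue lock arm. Origin on the carousel's vertical axis at the counter surface. z up; +y points from the axis to the grey lock post (34 x 30 mm, top 89 mm high, centre 168 mm from the axis, white stripe on its face towards the axis).
- hub (a point): Centre of the top of the black hub cap (52 mm across), on the carousel's axis, 134 mm above the counter, which is the highest part.
- carousel (a joint): Angle of the tub relative to the stand, rad, growing anticlockwise seen from above. 0 and 2 pi (6.283) both mean that the red plugs' bin is centred at the lock post. Starts anywhere from 0.7 to 5.58; stops at -1.0 and 7.3; about 0.2 N m of friction, stays where it is left. The lime tub is 250 mm across, rim 60 mm high, with bins of red plugs, grey plates, black nuts, blue dowels (anticlockwise).
- red_bin (a point): White mark on the tub's rim at the middle of the red plugs' bin, 122 mm from the axis, 60 mm high; every bin has such a mark at its middle. It turns with the tub.
- spoke0 (a point): Centre of the black ball (22 mm across) on the end of a push spoke, 132 mm from the axis, 120 mm high. The four spokes are level radial rods 12 mm thick, 90 degrees apart, over the dividers between the bins; below them it is clear down to the rim at 60 mm. This one lies 45 degrees clockwise (from above) of the red bin's middle. Here x points radially outwards along the spoke, z up.
- spoke1 (a point): Centre of the black ball (22 mm across) on the end of a push spoke, 132 mm from the axis, 120 mm high. The four spokes are level radial rods 12 mm thick, 90 degrees apart, over the dividers between the bins; below them it is clear down to the rim at 60 mm. This one lies 45 degrees anticlockwise (from above) of the red bin's middle.
- spoke2 (a point): Centre of the black ball (22 mm across) on the end of a push spoke, 132 mm from the axis, 120 mm high. The four spokes are level radial rods 12 mm thick, 90 degrees apart, over the dividers between the bins; below them it is clear down to the rim at 60 mm. This one lies 135 degrees anticlockwise (from above) of the red bin's middle.
- spoke3 (a point): Centre of the black ball (22 mm across) on the end of a push spoke, 132 mm from the axis, 120 mm high. The four spokes are level radial rods 12 mm thick, 90 degrees apart, over the dividers between the bins; below them it is clear down to the rim at 60 mm. This one lies 135 degrees clockwise (from above) of the red bin's middle.
- lock (a joint): Angle of the blue lock arm, rad: 0 = folded open, pointing along the stand's +x; it grows clockwise seen from above to pi/2 (1.571) = fully home against its stop, pointing from the post at the hub (the stand's -y). Starts at 0 to 0.35, stiff with about 0.05 N m of friction, stays where it is left.
- lock_pivot (a point): Vertical pivot of the lock arm on top of the post, 168 mm from the carousel's axis, 99 mm above the counter. The blue boss round it is 26 mm across.
- lock_nose (a point): End of the blue lock arm, 80 mm from the pivot, 99 mm high. The arm is a level bar 13 mm wide and 12 mm thick (93 to 105 mm high), x along the arm, z up, free space under it down to the tub's rim at 60 mm.
- glue: Loose white glue bottle with a red cap, 48 mm across, 130 mm tall, origin under its centre. Not to be moved.
- carton: Loose red carton, 50 x 45 x 100 mm tall, origin under its centre. Not to be moved.
- tin: Loose tin with a yellow label, 60 mm across, 75 mm tall, origin under its centre. Not to be moved.
- padlock: Loose brass padlock standing on its base, 50 x 22 mm, 71 mm tall with its steel shackle, origin under its centre. Not to be moved.

How it is judged:
By the outcome, as a careful person would: the job done as asked, in the order asked, and still so for the second after the job is handed in, with the robot touching nothing.
It also fails if it takes over 67 s, if anything falls off the work surface, if the arm or the gripper's body presses on something with over 40 N, if the wrist force passes 120 N, or if a joint passes its speed limit or range.

## Working session

There is one attempt and no reset: what is moved stays moved. The work goes in short steps, Python scripts to look and compute and a tool call to move; the robot and the scene stay as the last step left them, time stands still between calls to the robot, and variables do not carry over. Pictures are saved under pics/ and viewed, at most 10 in all, crops included, and the job is handed in when it is done.

Besides the shell and the picture viewer there is one more tool, called after "Call:" in YAML: its name, and indented under it one key for each argument. move_arm: Moves the arm, as the interface text tells. Its arguments: {"type":"object","properties":{"rows":{"type":"string"},"squeeze":{"type":"number"}},"required":["rows"]}

```bash
mkdir -p pics; ls
cat > h.py <<'E'
import numpy as np, cv2
from station import arm
def cast(name,u,v,z):
    m=arm.camera_model(name);K=np.array(m["mtx"]);T=np.array(m["camera_from_world"])
    R=T[:3,:3];c=-R.T@T[:3,3];d=R.T@np.linalg.inv(K)@np.array([u,v,1.])
    return c+d*(z-c[2])/d[2]
def proj(name,p):
    m=arm.camera_model(name);K=np.array(m["mtx"]);T=np.array(m["camera_from_world"])
    q=K@(T[:3,:3]@np.asarray(p,float)+T[:3,3]);return q[:2]/q[2]
def snap(name,fn=None):
    im,d=arm.grab_frame(name)
    if fn: cv2.imwrite("pics/"+fn,im)
    return im,d
E
python3 - <<'E'
from h import *
a,_=snap("top","t0.png");b,_=snap("side","s0.png")
s=arm.get_state();print(s["eef_pos"],s["ee_rot"],s["t"])
for n in("top","side"):print(n,arm.camera_model(n))
E
```

```text
pics
[0.27495226 0.61599842 0.23370698] [ 3.14008272e+00 -1.62056805e-04 -4.19863559e-01] 0.1
top {'mtx': array([[373.05425016,   0.        , 249.81201337],
       [  0.        , 373.05425016, 185.98465945],
       [  0.        ,   0.        ,   1.        ]]), 'camera_from_world': array([[-0.00293278, -0.99997111, -0.00701213, -0.01078988],
       [-0.9946937 ,  0.00363828, -0.10281636,  0.61752449],
       [ 0.1028389 ,  0.00667339, -0.99467564,  0.88666324],
       [ 0.        ,  0.        ,  0.        ,  1.        ]])}
side {'mtx': array([[355.15427277,   0.        , 256.71195564],
       [  0.        , 355.15427277, 194.71586308],
       [  0.        ,   0.        ,   1.        ]]), 'camera_from_world': array([[ 9.18899165e-01, -3.94491681e-01, -7.99203805e-04,
        -5.51467663e-01],
       [-2.66550444e-01, -6.19386463e-01, -7.38451942e-01,
         2.28293565e-01],
       [ 2.90818132e-01,  6.78775901e-01, -6.74305636e-01,
         6.40704589e-01],
       [ 0.00000000e+00,  0.00000000e+00,  0.00000000e+00,
         1.00000000e+00]])}
```

View pics/t0.png

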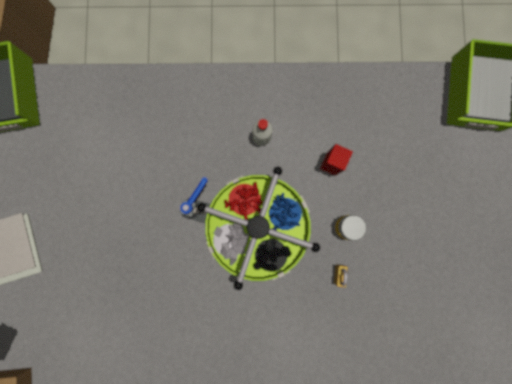

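View pics/s0.png

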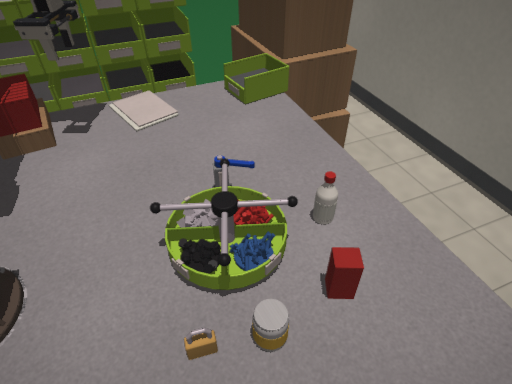

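The pictures show the hub at (258,227) in the top view, with balls at (278,171), (202,207), (239,285) and (316,247). The red plugs are at (243,199), the lock pivot at (187,208) and the nose at (205,181). The tub needs roughly a 1/8 turn anticlockwise.

```bash
cat >> h.py <<'E'
def blobs(mask,mn=8):
    n,l,s,c=cv2.connectedComponentsWithStats(mask.astype(np.uint8)*255)
    return [(s[i,4],c[i]) for i in range(1,n) if s[i,4]>=mn]
def look(fn=None,hub=None):
    im,d=snap("top",fn);hsv=cv2.cvtColor(im,cv2.COLOR_BGR2HSV);H,S,V=[hsv[...,i].astype(int) for i in range(3)]
    r={}
    g=((H>25)&(H<50)&(S>150)&(V>90)); g[:, :150]=0; g[:,420:]=0
    p=np.argwhere(g)[:,::-1].astype(np.int32)
    r["tub"]=cv2.minEnclosingCircle(p)
    r["dark"]=[(a,c.round(1)) for a,c in blobs((V<45)&(np.hypot(*(np.indices(V.shape)-np.array([227,258])[:,None,None]))<75),15)]
    b=(H>105)&(H<130)&(S>150)&(V>60)
    r["blue"]=[(a,c.round(1)) for a,c in blobs(b,15)]
    return im,r
E
python3 - <<'E'
from h import *
im,r=look();print(r)
c,_=r["tub"];print("tub centre",cast("top",*c,.06))
for a,c in r["dark"]:print(a,c,cast("top",*c,.12))
for a,c in r["blue"]:print(a,c,cast("top",*c,.105))
cv2.imwrite("pics/crop.png",cv2.resize(im[155:295,165:365],None,fx=4,fy=4,interpolation=cv2.INTER_CUBIC))
for n,uv,z in(("glue",(262,132),.07),("carton",(338,158),.1),("tin",(353,228),.075)):print(n,cast("top",*uv,z))
E
```

```text
{'tub': ((257.0475769042969, 227.45477294921875), 52.40853500366211), 'dark': [(np.int32(32), array([277.2, 170.3])), (np.int32(48), array([200.8, 207.1])), (np.int32(606), array([269.6, 254.8])), (np.int32(36), array([315.4, 247.2])), (np.int32(41), array([237.5, 284.9]))], 'blue': [(np.int32(159), array([195.6, 194. ])), (np.int32(660), array([284.8, 213.2]))]}
tub centre [ 0.51617679 -0.02979073  0.06      ]
32 [277.2 170.3] [ 0.64334977 -0.0746729   0.12      ]
48 [200.8 207.1] [0.56177764 0.09520596 0.12      ]
606 [269.6 254.8] [ 0.45726322 -0.05614861  0.12      ]
36 [315.4 247.2] [ 0.47340391 -0.15630233  0.12      ]
41 [237.5 284.9] [0.39312861 0.01387694 0.12      ]
159 [195.6 194. ] [0.59213808 0.10936772 0.105     ]
660 [284.8 213.2] [ 0.54817058 -0.0917292   0.105     ]
glue [ 0.74337151 -0.04264364  0.07      ]
carton [ 0.67418027 -0.21561285  0.1       ]
tin [ 0.51439979 -0.25161869  0.075     ]
```

View pics/crop.png

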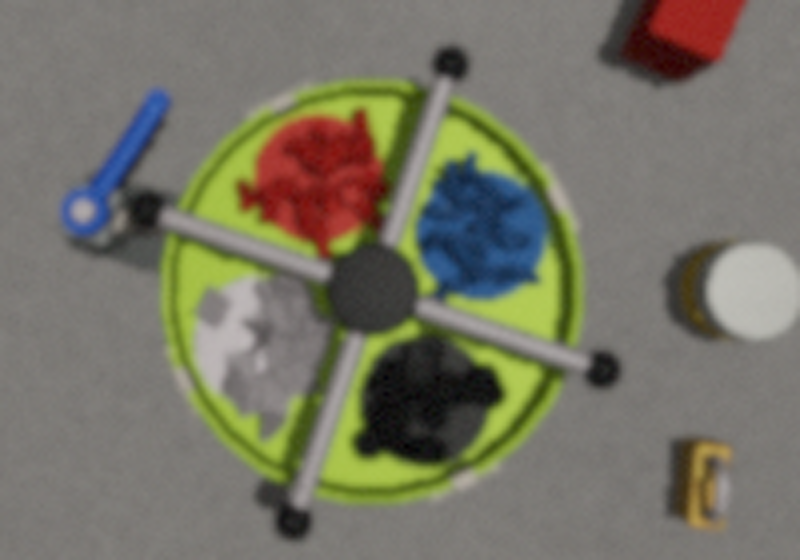

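Run:
```python
from h import *
hub=np.array([.518,-.0305])
p=cast("top",165+85/4-.4,155+210/4-.4,.108)[:2];n=cast("top",165+160/4,155+95/4,.105)[:2]
v=p-hub;print("pivot",p,np.hypot(*v),"post az",np.degrees(np.arctan2(v[1],v[0])))
print("nose",n,np.hypot(*(n-p)),"az",np.degrees(np.arctan2(*(n-p)[::-1])))
```

```text
pivot [0.5624505  0.13047788] 0.16700217420040675 post az 74.56368105033722
nose [0.62680768 0.08841416] 0.07688434642888073 az -33.16854931902463
```

Call:
move_arm:
  rows: "0 0 0 0.042 0.038 0 0;0 0 0 0.042 0.038 0 0;0 0 0 0.042 0.038 0 0;0 0 0 0.042 0.038 0 0;0 0 0 0.042 0.038 0 0;0 0 0 0.042 0.038 0 0;0 0 0 0.042 0.038 0 0"

```text
t: 1.02
eef_pos: [0.4355, 0.2519, 0.2347]
ee_rot: [-3.141, -0.0, -0.419]
force: [0.9, 0.5, -0.1]
width: 0.0234
gripper_force: 0.0
```

Call:
move_arm:
  rows: "0 0 0 0.042 0.038 0 0;0 0 0 0.042 0.038 0 0;0 0 0 0.042 0.038 0 0;0 0 0 0.042 0.038 0 0;0 0 0 0.042 0.038 0 0;0 0 0 0.042 0.038 0 0;0 0 -5 0.042 0.038 0 0;0 0 0 0 0 0 0"

```text
t: 2.02
eef_pos: [0.5957, -0.1125, 0.2334]
ee_rot: [3.141, 0.001, -0.336]
force: [-0.6, 0.4, -0.8]
width: 0.0006
gripper_force: 0.0
```

Call:
move_arm:
  rows: "0 0 0 0 0 0.042 0;0 0 0 0 0 0.042 0;0 0 0 0 0 0.042 0;0 0 0 0 -0.006 0 0;0 0 0 0 -0.006 0 0;0 0 0 0 -0.006 0 0;0 0 0 0 -0.003 0 0;0 0 0 0 0 0 0"

```text
t: 3.02
eef_pos: [0.6025, -0.0889, 0.1094]
ee_rot: [-3.141, -0.001, -0.332]
force: [0.1, -0.7, -0.7]
width: 0.0008
gripper_force: 0.0
```

Run:
```python
from h import *
im,_=snap("top")
cv2.imwrite("pics/c1.png",cv2.resize(im[135:295,165:345],None,fx=3,fy=3,interpolation=cv2.INTER_CUBIC))
```

```text
(no output)
```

View pics/c1.png

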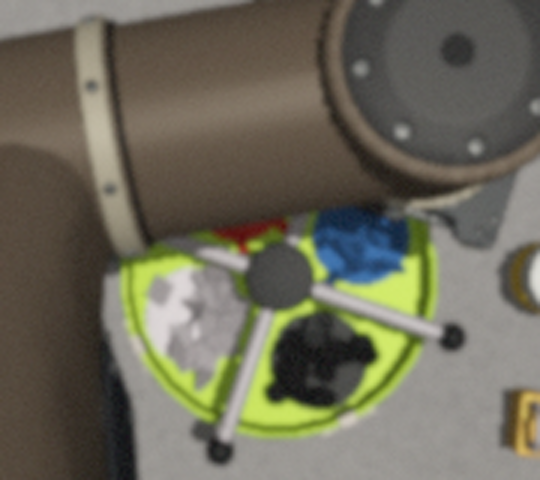

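The arm hides the upper half of the tub. The spoke ball in the lower left, about (238,285) in the full frame, and the one on the right, about (316,247), stay visible, so I can use them to measure the angle.

Call:
move_arm:
  rows: "0 0 -2.5 0.001 -0.0044 0 0;0 0 -2.5 0.001 -0.0044 0 0;0 0 -2.5 0.001 -0.0044 0 0;0 0 -2.5 0.001 -0.0044 0 0;0 0 -2.5 0.001 -0.0044 0 0;0 0 -2.5 0.001 -0.0044 0 0;0 0 0 0 0 0 0"

```text
t: 3.95
eef_pos: [0.6136, -0.0643, 0.1084]
ee_rot: [-3.141, 0.0, -0.07]
force: [-1.0, 0.5, 0.5]
width: 0.0005
gripper_force: 0.0
```

```bash
cat >> h.py <<'E'
def angles():
    s=arm.get_state();hub=np.array([.518,-.0305]);p=np.array(s["eef_pos"])[:2]-hub;y=s["ee_rot"][2]
    print("yaw",np.degrees(y),"r,d",p@[np.cos(y),np.sin(y)],p@[-np.sin(y),np.cos(y)],"F",s["force"].round(1))
    im,r=look()
    for a,c in r["dark"]:
        w=cast("top",*c,.12)[:2]-hub; rr=np.hypot(*w)
        if .12<rr<.145 and a<70: print("ball",a,c,"r",rr.round(4),"az",np.degrees(np.arctan2(w[1],w[0])).round(2))
    return im
E
python3 - <<'E'
from h import *
angles()
E
```

```text
yaw -3.991870567030926 r,d 0.09773781730607232 -0.02701409783194293 F [-1.   0.5  0.5]
ball 19 [195.7 206.7] r 0.1441 az 71.93
ball 56 [197.3 218.8] r 0.1344 az 82.3
ball 18 [317.9 233.6] r 0.1328 az -96.55
```

Call:
move_arm:
  rows: "0 0 -2.5 0.001 -0.0044 0 0;0 0 -2.5 0.001 -0.0044 0 0;0 0 -2.5 0.001 -0.0044 0 0;0 0 -2.5 0.001 -0.0044 0 0;0 0 -2.5 0.001 -0.0044 0 0;0 0 -2.5 0.001 -0.0044 0 0;0 0 -2.5 0.001 -0.0044 0 0;0 0 0 0 0 0 0"

```text
t: 5.0
eef_pos: [0.6189, -0.0332, 0.1086]
ee_rot: [-3.141, -0.0, 0.236]
force: [-0.2, 0.3, 1.1]
width: 0.0002
gripper_force: 0.0
```

Call:
move_arm:
  rows: "0 0 -2.5 0.001 -0.0044 0 0;0 0 -2.5 0.001 -0.0044 0 0;0 0 -2.5 0.001 -0.0044 0 0;0 0 -2.5 0.001 -0.0044 0 0;0 0 -2.5 0.001 -0.0044 0 0;0 0 0 0 0 0 0"

```text
t: 5.75
eef_pos: [0.6163, -0.0109, 0.1085]
ee_rot: [-3.141, 0.0, 0.454]
force: [-0.3, 0.0, -0.2]
width: 0.0004
gripper_force: 0.0
```

Run:
```python
from h import *
angles()
```

```text
yaw 26.016880974398422 r,d 0.09689800580309366 -0.025491430472586042 F [-0.3  0.  -0.2]
ball 19 [312.7 202.1] r 0.1333 az -66.1
ball 30 [202.1 251.3] r 0.1328 az 113.44
ball 24 [283.2 283.5] r 0.1337 az -155.92
```

Call:
move_arm:
  rows: "0 0 -2 0.0008 -0.0035 0 0;0 0 -2 0.0008 -0.0035 0 0;0 0 0 0 0 0 0;0 0 0 0 0.01 0 0;0 0 0 0 0.02 -0.01 0;0 0 0 0.01 0.05 -0.03 0;0 0 0 0.01 0.06 -0.02 0;0 0 0 0.01 0.06 0 0"

```text
t: 6.8
eef_pos: [0.7425, -0.1647, 0.1719]
ee_rot: [3.138, -0.004, 0.523]
force: [2.2, 1.7, 0.6]
width: 0.0
gripper_force: 0.0
```

Call:
move_arm:
  rows: "0 0 0 0 0.06 0 0;0 0 0 0 0.06 0 0;0 0 0 0 0 0 0"

```text
t: 7.18
eef_pos: [0.7997, -0.2722, 0.1655]
ee_rot: [-3.141, 0.002, 0.517]
force: [-0.1, -0.3, 0.4]
width: 0.0007
gripper_force: 0.0
```

Run:
```python
from h import *
im=angles()
cv2.imwrite("pics/c2.png",cv2.resize(im[145:295,165:345],None,fx=4,fy=4,interpolation=cv2.INTER_CUBIC))
```

```text
yaw 29.630189813147467 r,d 0.12540552417205042 -0.34938428458210946 F [-0.1 -0.3  0.4]
ball 42 [204.7 255.6] r 0.1316 az 118.16
```

View pics/c2.png

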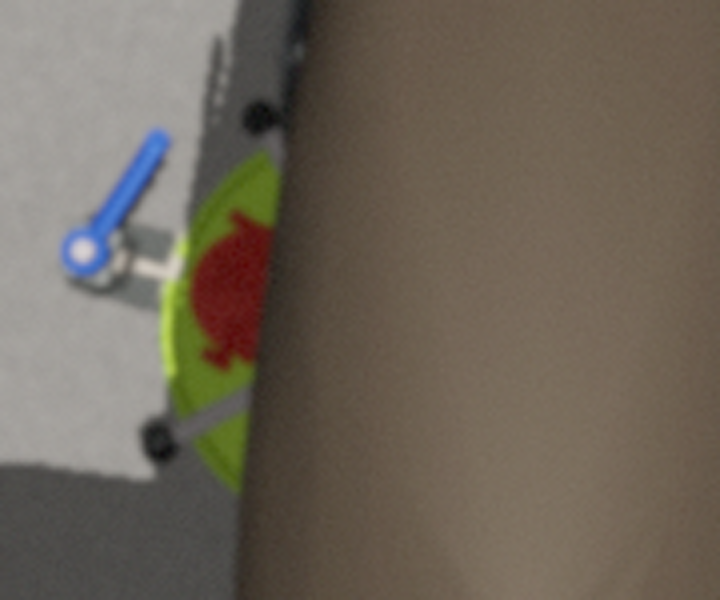

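```bash
cat >> h.py <<'E'
def plan(x,y,z=None,yaw=None):
    s=arm.get_state();p=s["eef_pos"];a=s["ee_rot"][2]
    d=np.array([x-p[0],y-p[1]])
    print("tool dx,dy",(d@[np.cos(a),np.sin(a)]).round(4),(d@[np.sin(a),-np.cos(a)]).round(4),"dz",None if z is None else round(p[2]-z,4),"turn",None if yaw is None else round(np.degrees(a)-yaw,2),"q",s["q"].round(2))
E
python3 - <<'E'
from h import *
plan(.45,.45,.235,-33)
E
```

```text
tool dx,dy 0.0533 -0.7984 dz -0.0688 turn 62.71 q [-0.1   0.68  0.39  0.   -1.29  2.19]
```

Call:
move_arm:
  rows: "0 0 0 0.004 -0.03 -0.03 0;0 0 0 0.004 -0.055 -0.03 0;0 0 0 0.004 -0.055 -0.01 0;0 0 0 0.004 -0.055 0 0;0 0 0 0.004 -0.055 0 0;0 0 0 0.004 -0.055 0 0;0 0 0 0.004 -0.055 0 0;0 0 0 0.004 -0.055 0 0"

```text
t: 8.22
eef_pos: [0.6192, 0.1112, 0.2393]
ee_rot: [3.141, -0.002, 0.523]
force: [0.8, 0.8, 0.4]
width: 0.0005
gripper_force: 0.0
```

Call:
move_arm:
  rows: "0 0 0 0.004 -0.055 0 0;0 0 0 0.004 -0.055 0 0;0 0 0 0.004 -0.055 0 0;0 0 0 0.004 -0.055 0 0;0 0 0 0.004 -0.055 0 0;0 0 0 0.004 -0.055 0 0;0 0 10 0.004 -0.055 0 0;0 0 10 0 0 0 0"

```text
t: 9.22
eef_pos: [0.4503, 0.4604, 0.2386]
ee_rot: [-3.141, -0.001, 0.173]
force: [0.6, -1.6, -0.5]
width: 0.0005
gripper_force: 0.0
```

Call:
move_arm:
  rows: "0 0 10.5 0 0 0 0;0 0 10.5 0 0 0 0;0 0 10.5 0 0 0 0;0 0 10.5 0 0 0 0;0 0 0 0 0 0 0"

```text
t: 9.85
eef_pos: [0.4523, 0.4572, 0.239]
ee_rot: [-3.14, 0.0, -0.558]
force: [-0.2, -0.7, -0.3]
width: 0.0004
gripper_force: 0.0
```

Run:
```python
from h import *
im=angles()
cv2.imwrite("pics/c3.png",cv2.resize(im[145:295,165:345],None,fx=4,fy=4,interpolation=cv2.INTER_CUBIC))
plan(.6355,.142,.1,-33)
```

```text
yaw -31.946749914168123 r,d -0.31385289407926087 0.3790571718710044 F [-0.2 -0.7 -0.3]
ball 35 [229.7 174.1] r 0.1325 az 27.84
ball 30 [311.  198.4] r 0.1337 az -62.25
ball 45 [203.8 254.9] r 0.1327 az 117.18
ball 37 [286.9 281.3] r 0.1331 az -151.93
tool dx,dy 0.3218 0.1714 dz 0.1388 turn 1.21 q [ 1.09  0.3  -0.06  0.   -1.21 -0.08]
```

View pics/c3.png

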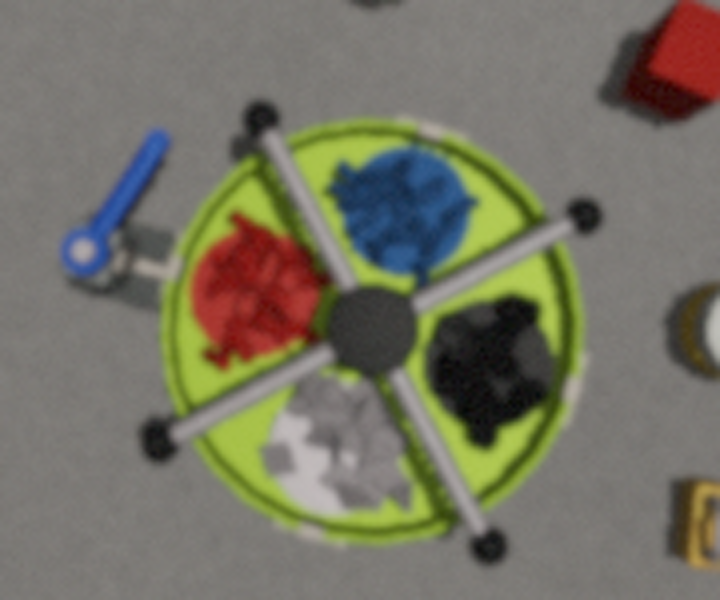

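Run:
```python
from h import *
im,r=look();B=[cast("top",*c,.12)[:2] for a,c in r["dark"] if a<70]
hub=np.mean(B,0);print("hub",hub,len(B))
sp=np.mean([(np.degrees(np.arctan2(*(b-hub)[::-1]))+45)%90-45 for b in B]);print("spoke0",sp,"red",sp+45)
for n in("top","side"):
    im,_=snap(n);hsv=cv2.cvtColor(im,cv2.COLOR_BGR2HSV).astype(int)
    u,v=proj(n,[.5625,.1305,.105]);u,v=int(u),int(v)
    w=np.zeros(im.shape[:2],bool);w[v-12:v+13,u-12:u+13]=1
    m=((hsv[...,0]>100)&(hsv[...,0]<130)&(hsv[...,1]>110)&(hsv[...,2]>50))
    mm=(m&w).astype(np.uint8)
    cl=cv2.morphologyEx(mm,cv2.MORPH_CLOSE,np.ones((5,5)))
    up=cv2.resize(cl*255,None,fx=8,fy=8,interpolation=cv2.INTER_LINEAR)
    d=cv2.distanceTransform((up>127).astype(np.uint8),cv2.DIST_L2,5)
    ys,xs=np.where(d>d.max()-1.5);c=np.array([xs.mean(),ys.mean()]);c=(c+.5)/8-.5
    p=cast(n,*c,.105)[:2];e=p-hub
    print(n,c,"rad px",d.max()/8,p,np.hypot(*e),"az",np.degrees(np.arctan2(e[1],e[0])))
    if n=="side":
        cv2.imwrite("pics/c4.png",cv2.resize(im[140:260,150:310],None,fx=5,fy=5,interpolation=cv2.INTER_CUBIC))
    for k in("axis",):
        pass
    print([ (z,proj(n,[*hub,z]).round(1)) for z in(.134,)], "post ctr if az74.5", proj(n,[hub[0]+.168*np.cos(1.30),hub[1]+.168*np.sin(1.30),.105]).round(1))
```

```text
hub [ 0.51829463 -0.03041555] 4
spoke0 27.817810972452612 red 72.8178109724526
top [192.4375 198.4375] rad px 3.0984497 [0.5821057  0.11639945] 0.16008278371676532 az 66.50850367051557
[(0.134, array([257.8, 226.7]))] post ctr if az74.5 [185.7 206.8]
side [219.80555556 162.56423611] rad px 4.1457367 [0.5601861  0.12148122] 0.15756753022775433 az 74.58172569576796
[(0.134, array([223.7, 200. ]))] post ctr if az74.5 [219.7 159.8]
```

View pics/c4.png

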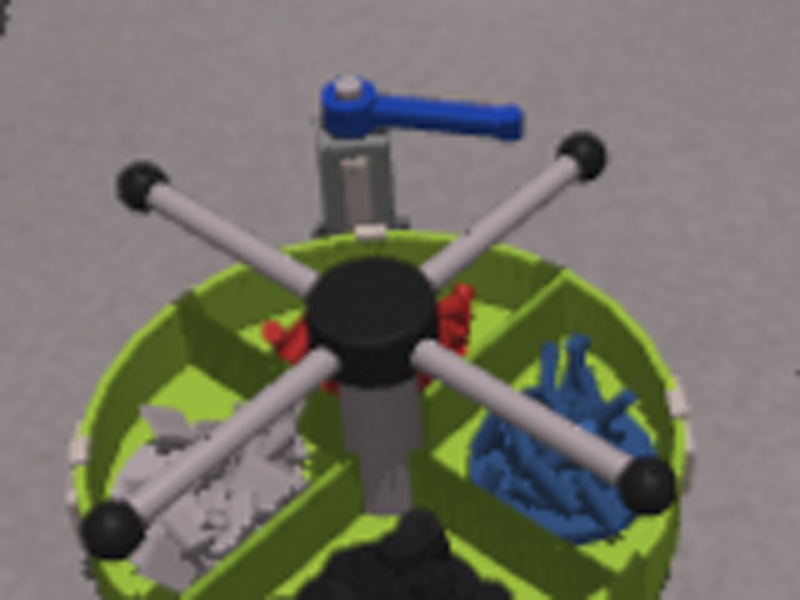

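The stripe is at about crop (356,190) and the red rim mark at about (370,232). The carousel needs roughly 1.7° more anticlockwise, so I'll nudge spoke1 from its clockwise side.

Run:
```python
from h import *
plan(.510,.080,.108,-60.5)
print(cast("side",150+370.5/5-.4,140+232.5/5-.4,.06)[:2]-[.5183,-.0304])
```

```text
tool dx,dy 0.2481 0.2899 dz 0.1303 turn 28.63 q [ 1.09  0.3  -0.06  0.   -1.21 -0.08]
[0.03734505 0.12056261]
```

Call:
move_arm:
  rows: "0 0 0 0.0354 0.0414 0 0;0 0 0 0.0354 0.0414 0 0;0 0 0 0.0354 0.0414 0 0;0 0 0 0.0354 0.0414 0 0;0 0 0 0.0354 0.0414 0 0;0 0 0 0.0354 0.0414 0 0;0 0 9.5 0.0354 0.0414 0 0;0 0 9.5 0 0 0 0"

```text
t: 11.05
eef_pos: [0.5087, 0.077, 0.2383]
ee_rot: [-3.141, -0.0, -0.898]
force: [0.2, 0.6, 1.0]
width: 0.0003
gripper_force: 0.0
```

Call:
move_arm:
  rows: "0 0 9.5 0 0 0 0;0 0 0 0 0 0 0;0 0 0 0 0 0.04 0;0 0 0 0 0 0.04 0;0 0 0 0 0 0.03 0;0 0 0 0 0 0.02 0;0 0 0 0 0 0 0"

```text
t: 11.92
eef_pos: [0.5077, 0.0799, 0.1067]
ee_rot: [3.138, 0.0, -1.052]
force: [0.2, 0.0, 0.5]
width: 0.0005
gripper_force: 0.0
```

Run:
```python
from h import *
plan(.4882,.0674,.108,-60.5)
angles()
```

```text
tool dx,dy 0.0012 0.0231 dz -0.0013 turn 0.21 q [ 0.54  0.22 -0.51 -0.   -0.84 -0.02]
yaw -60.29351460275179 r,d -0.10096368546052323 0.04577952518428346 F [0.2 0.  0.5]
ball 31 [229.5 174.3] r 0.1324 az 28.1
ball 29 [310.7 198.2] r 0.1333 az -61.95
ball 31 [286.7 281.4] r 0.1331 az -152.14
```

Call:
move_arm:
  rows: "0 0 0 0 0.006 0 0;0 0 0 0 0.006 0 0;0 0 0 0 0.005 0 0;0 0 0 0 0.002 0 0;0 0 0 0 0.002 0 0;0 0 0 0 0.001 0 0;0 0 0 0 0 0 0"

```text
t: 12.85
eef_pos: [0.49, 0.0696, 0.1081]
ee_rot: [-3.141, -0.0, -1.057]
force: [1.3, 1.3, 1.3]
width: 0.0005
gripper_force: 0.9
```

```bash
cat >> h.py <<'E'
def sidemark(fn=None):
    im,_=snap("side",fn)
    g=cv2.cvtColor(im,cv2.COLOR_BGR2HSV)[180:192,210:240].astype(int)
    m=(g[...,1]<70)&(g[...,2]>130)
    bl=[(a,c+[210,180]) for a,c in blobs(m,4)]
    for a,c in bl:
        w=cast("side",*c,.06)[:2]-[.5183,-.0304];print("mark",a,c.round(1),np.hypot(*w).round(4),np.degrees(np.arctan2(w[1],w[0])).round(2))
    return im
E
python3 - <<'E'
from h import *
angles();sidemark()
E
```

```text
yaw -60.54122071396776 r,d -0.10090890911247427 0.024855588890565272 F [1.3 1.3 1.3]
ball 30 [229.1 174.6] r 0.1322 az 28.58
ball 29 [310.7 198.1] r 0.1334 az -61.87
ball 32 [287.2 281.3] r 0.1334 az -151.68
mark 12 [211.5 181. ] 0.1502 83.5
mark 58 [234.7 182.3] 0.1395 61.97
mark 8 [224.5 186. ] 0.1264 71.95
mark 7 [238.  190.4] 0.1123 56.26
```

Call:
move_arm:
  rows: "0 0 0 0 0.001 0 0;0 0 0 0 0.001 0 0;0 0 0 0 0.0005 0 0;0 0 0 0 0 0 0"

```text
t: 13.45
eef_pos: [0.4873, 0.0681, 0.108]
ee_rot: [-3.142, 0.0, -1.057]
force: [1.5, 2.5, 1.8]
width: -0.0001
gripper_force: 1.1
```

Run:
```python
from h import *
angles()
```

```text
yaw -60.549299480045356 r,d -0.10091931088219128 0.021772825812424894 F [1.5 2.5 1.8]
ball 34 [227.5 175.6] r 0.132 az 30.41
ball 29 [309.8 196.4] r 0.1336 az -60.05
ball 33 [288.8 280.5] r 0.1336 az -150.03
```

Call:
move_arm:
  rows: "0 0 0 0 -0.006 0 0;0 0 0 0 -0.012 0 0;0 0 0 0 0 -0.03 0;0 0 0 0 0 -0.05 0;0 0 -9 0 -0.04 -0.05 0;0 0 -9.2 0 -0.05 0 0;0 0 -9.2 0 -0.05 0 0;0 0 0 0 -0.06 0 0"

```text
t: 14.5
eef_pos: [0.6442, 0.215, 0.2365]
ee_rot: [3.141, 0.0, -0.578]
force: [0.5, -1.4, -0.5]
width: 0.0005
gripper_force: 0.0
```

Run:
```python
from h import *
im,r=look();hub=np.array([.5183,-.0304])
for a,c in r["dark"]:
    w=cast("top",*c,.12)[:2]-hub
    if .12<np.hypot(*w)<.145: print(a,c,np.degrees(np.arctan2(w[1],w[0])))
im=sidemark()
cv2.imwrite("pics/c5.png",cv2.resize(im[140:260,150:310],None,fx=5,fy=5,interpolation=cv2.INTER_CUBIC))
plan(.6355,.142,.1,-33)
```

```text
30 [227.4 175.6] 30.517961913642715
28 [309.8 196.3] -60.104380172021486
36 [205.1 256.8] 119.46674890270663
33 [288.8 280.2] -149.9124143575602
mark 26 [211.2 183. ] 0.1434 84.3
mark 56 [234.7 182.3] 0.1397 61.96
mark 15 [221.3 185.8] 0.128 75.22
mark 10 [238. 190.] 0.1137 56.42
tool dx,dy 0.0336 0.0692 dz 0.1338 turn -0.04 q [ 0.61  0.37  0.03  0.   -1.23  0.38]
```

View pics/c5.png

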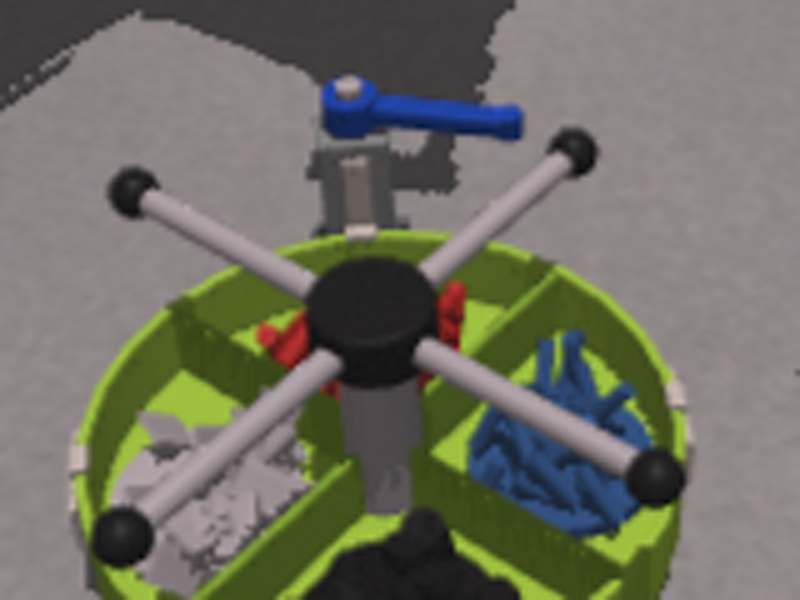

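The rim mark at about (361,231) now sits under the stripe, which runs (355,163)–(358,213). The bin is centred, so I move on to the lock arm.

Call:
move_arm:
  rows: "0 0 0 0.017 0.035 0 0;0 0 0 0.017 0.034 0 0;0 0 0 0 0 0.04 0;0 0 0 0 0 0.04 0;0 0 0 0 0 0.04 0;0 0 0 0 0 0.025 0;0 0 0 0 0 0 0"

```text
t: 15.48
eef_pos: [0.6321, 0.1373, 0.0891]
ee_rot: [3.137, 0.003, -0.579]
force: [-0.0, -0.6, 0.6]
width: 0.0006
gripper_force: 0.0
```

Call:
move_arm:
  rows: "0 0 0 0 0.008 0 0;0 0 0 0 0.008 0 0;0 0 0 0 0.006 0 0;0 0 0 0 0.003 0 0;0 0 0 0 0.002 0 0;0 0 0 0 0 0 0"

```text
t: 16.23
eef_pos: [0.6188, 0.1155, 0.092]
ee_rot: [-3.141, -0.0, -0.579]
force: [1.0, 1.4, -0.3]
width: 0.0005
gripper_force: 0.5
```

```bash
cat >> h.py <<'E'
def lockrel():
    s=arm.get_state();p=np.array(s["eef_pos"])[:2]-[.5632,.1315];y=s["ee_rot"][2]
    print("yaw",np.degrees(y).round(2),"r,d",p@[np.cos(y),np.sin(y)],p@[-np.sin(y),np.cos(y)],"z",s["eef_pos"][2],"F",s["force"].round(1))
E
python3 -c "
from h import *
lockrel()"
```

```text
yaw -33.15 r,d 0.05528742432205146 0.016966251648144002 z 0.09200479029002966 F [ 1.   1.4 -0.3]
```

Call:
move_arm:
  rows: "0 0 4 0.0011 0.0039 0 0;0 0 4 0.0011 0.0039 0 0;0 0 4 0.0011 0.0039 0 0;0 0 4 0.0011 0.0039 0 0;0 0 4 0.0011 0.0039 0 0;0 0 4 0.0011 0.0039 0 0;0 0 4 0.0011 0.0039 0 0;0 0 4 0.0011 0.0039 0 0"

```text
t: 17.23
eef_pos: [0.6021, 0.0883, 0.0918]
ee_rot: [-3.141, -0.0, -1.139]
force: [1.3, 0.4, 1.9]
width: 0.0006
gripper_force: 0.7
```

```bash
python3 -c "
from h import *
lockrel()"
```

```text
yaw -65.27 r,d 0.055518393238663706 0.01726493036179999 z 0.09176894888958036 F [1.3 0.4 1.9]
```

Call:
move_arm:
  rows: "0 0 4 0.0011 0.0039 0 0;0 0 4 0.0011 0.0039 0 0;0 0 4 0.0011 0.0039 0 0;0 0 4 0.0011 0.0039 0 0;0 0 4 0.0011 0.0039 0 0;0 0 4 0.0011 0.0039 0 0;0 0 4 0.0011 0.0039 0 0;0 0 4 0.0011 0.0039 0 0"

```text
t: 18.23
eef_pos: [0.5734, 0.0737, 0.0917]
ee_rot: [-3.142, -0.0, -1.698]
force: [1.2, -1.1, 1.0]
width: 0.0007
gripper_force: 0.8
```

Call:
move_arm:
  rows: "0 0 4 0.0011 0.0039 0 0;0 0 4 0.0011 0.0039 0 0;0 0 0 0 0 0 0"

```text
t: 18.6
eef_pos: [0.5687, 0.0726, 0.0926]
ee_rot: [-3.136, 0.001, -1.835]
force: [13.4, -7.5, -5.7]
width: 0.0001
gripper_force: 6.9
```

```bash
python3 -c "
from h import *
lockrel()"
```

```text
yaw -105.14 r,d 0.05543659271159413 0.020684848949707717 z 0.09256414681671551 F [13.4 -7.5 -5.7]
```

The force jumped to about 15 N, so the arm is against its stop. I'll retreat and check.

Call:
move_arm:
  rows: "0 0 0 0 -0.006 0 0;0 0 0 0 -0.014 0 0;0 0 0 0 0 -0.03 0;0 0 0 0 0 -0.05 0;0 0 0 0 0 -0.06 0;0 0 0 -0.055 0 0 0;0 0 0 -0.06 0 0 0;0 0 0 -0.06 0 0 0"

```text
t: 19.6
eef_pos: [0.631, 0.238, 0.2319]
ee_rot: [3.141, 0.0, -1.836]
force: [0.4, -0.2, 0.1]
width: 0.0005
gripper_force: 0.0
```

Call:
move_arm:
  rows: "0 0 0 -0.06 0 0 0;0 0 0 -0.06 0.03 0 0;0 0 0 -0.06 0.04 0 0;0 0 0 0 0 0 0;0 0 0 0 0 0 0"

```text
t: 20.23
eef_pos: [0.6137, 0.4152, 0.231]
ee_rot: [3.141, -0.001, -1.834]
force: [0.0, -0.6, -0.2]
width: 0.0006
gripper_force: 0.0
```

Run:
```python
from h import *
im,r=look();hub=np.array([.5183,-.0304])
for a,c in r["dark"]:
    w=cast("top",*c,.12)[:2]-hub
    if .12<np.hypot(*w)<.145: print(a,c,np.degrees(np.arctan2(w[1],w[0])))
s,_=snap("side")
A=cv2.resize(im[100:300,165:385],(440,400));B=cv2.resize(s[140:260,150:258],(360,400))
cv2.imwrite("pics/fin.png",np.hstack([A,B]))
```

```text
39 [227.5 175.4] 30.336124419181484
32 [309.8 196.7] -60.431956298701586
42 [205.1 257.1] 119.71121697649416
39 [288.9 280.2] -149.83211550345567
```

View pics/fin.png

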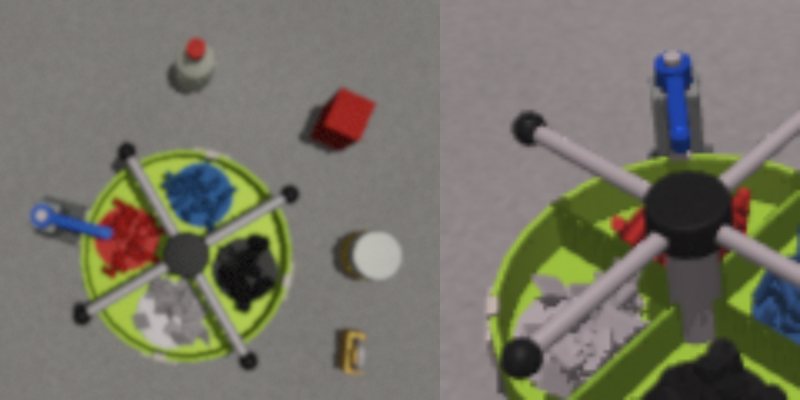

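The lock arm points from (42,215) towards the hub at (186,255) over the red bin. The tub has not moved, the goods are standing where they were, and the robot is clear.

```bash
python3 -c "
from station import arm
print(arm.job_done())"
```

```text
the job is handed in; nothing more can be done
None
```

I turned the carousel until the red plugs' bin was centred at the lock post (within about 0.5° by camera), then pushed the blue lock arm home against its stop. The other goods stayed where they were, and I handed the job in at about 20 s on the robot's clock.

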